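# Fit and hold a bayonet cap

### The job

Lift the top cap straight off the nested stack of three, leaving the other two standing, and fit it to the dark bayonet socket: lugs into the notches, push it fully home against the spring, then twist it clockwise (seen from above) about a quarter turn to the stop. Finish while still gripping the cap and holding it pressed fully home and turned to the stop, so that a colleague can put in the locking screw: the springs would push it back, so do not let go. Leave the other things on the bench where they are.

Things in the scene. Friction and masses are not known exactly. Their poses are not given: they have to be found in the camera images.
- cap_top: Bare-metal bayonet cap, 63 mm tall, 60 to 130 g, to be fitted. Origin: centre of its open lower rim, z up. Top of a nested stack of three alike: its skirt slips over the grip of the cap below and its rim stands on that cap's flange (origin 70 mm above the bench); it comes clear after rising 30 mm. Flange 68 mm across, z 30 to 35 mm; a half turn changes nothing.
- cap_grip (a point): On cap_top's axis, 49 mm above its origin: middle of its flat upright grip (z 35 to 63 mm on the flange, 32 mm long along the cap's x, 14 mm thick along y). The grip runs along the line of the two lugs. Same axes as the cap.
- cap_lug (a point): Middle of cap_top's +x lug, at x 28 mm, z 16 mm; the other is at -x. Lugs: 8 mm wide, 6 mm high (z 13 to 19 mm), out to a radius of 32 mm. The skirt under the flange is 50 mm across outside, tapering to 44 mm over its lowest 6 mm, about 38 mm clear inside at the rim. Same axes as the cap.
- cap_mid: The same cap, second in the stack: origin 35 mm above the bench. Stays.
- cap_low: The same cap, lowest in the stack: it stands on the bench. Stays.
- socket: Dark steel bayonet socket fixed to the bench, 52 mm tall: round foot 100 mm across, 8 mm thick, round housing 84 mm across. Origin: centre of the underside, z up. Fully home, the cap's flange lies on the socket's top and the cap's origin is 22 mm above this origin; the lugs are then 3 mm below the lip, so the cap turns only while pushed to within 3 mm of home.
- socket_mouth (a point): Centre of the socket's top, 52 mm above its origin, same axes. Bore 54 mm across with two notches at +x and -x, 14 mm wide, out to a radius of 35 mm, in a lip 8 mm thick (z 44 to 52 mm). The lugs pass only with the cap's x axis along the socket's, either way round, within about 5 degrees; below the lip they can turn.
- plunger (a joint): Spring plate in the bore that carries the cap's rim, m: 0 when empty (its top 34 mm above the socket's origin), 0.012 with the cap fully home. The spring starts at 3 N and reaches about 7 N at home.
- rotor (a joint): Turn of the socket's inner ring, rad: 0 when empty, grows as a cap whose lugs sit in it is turned clockwise seen from above; hard stop at 1.4 (80 degrees). A return spring opposes it with 0.04 N m at 0, 0.1 N m at the stop. The lugs have about 0.1 rad of play to each side in the ring, so the cap itself turns up to about 1.5 rad.
- driver_teal: Bystander: screwdriver, 140 mm long, lying along x between socket and stack. Leave alone.
- pliers_nose: Bystander: needle-nose pliers 66x152 mm, on the right. Leave alone.
- flux_tin: Bystander: flat round tin, 56 mm across, 19 mm tall, at the front right. Leave alone.
- tape_roll: Bystander: roll of tape, 62 mm across, 18 mm tall, behind on the left. Leave alone.
- speaker_spare: Bystander: small loudspeaker, 66 mm across, 26 mm tall, behind on the right. Leave alone.
- cutters_side: Bystander: side cutters 65x105 mm, behind. Leave alone.
- solder_spool: Bystander: wire spool, 52 mm across, 38 mm tall, behind on the left. Leave alone.
Mind the look-alikes: they are no part of the job. What is shaped like the cap_top but turquoise or yellow is not meant.

How it is judged:
On the way, in this order (a step that is already met when the one before it is completed fails the run):
1. the top cap is lifted clear of the stack (height (world z) of cap_top above 0.105 m and contact force between the fingers and cap_top above 1 N), for 0.1 s.
2. the cap is pushed fully home in the socket, lugs in the notches, not yet turned (horizontal distance between cap_top and socket below 0.004 m and angle between cap_top's own z axis and vertical below 0.08 rad and z of cap_top in the frame of socket below 0.024 m and value of joint rotor below 0.4 rad), for 0.05 s.
3. the cap is twisted clockwise to the stop (horizontal distance between cap_top and socket below 0.004 m and angle between cap_top's own z axis and vertical below 0.08 rad and z of cap_top in the frame of socket below 0.024 m and value of joint rotor above 1.25 rad), for 0.2 s.
At the end, for the whole second after the job is handed in: Still gripped (over 1.5 N), at rest in the socket: upright within 0.08 rad, within 4 mm of its axis, within 2 mm of fully home (plate pressed over 9.5 mm), inner ring turned over 1.25 of 1.4 rad; the other two caps still stand nested (all of step 3 and value of joint plunger above 0.0095 m and contact force between the fingers and cap_top above 1.5 N and linear speed of cap_top below 0.02 m/s and horizontal distance between cap_mid and cap_low below 0.008 m and angle between each of cap_mid, cap_low's own z axis and vertical below 0.1 rad); the arm keeps its last pose, push and grip.
It fails at once if one of the other two caps lifted, tipped or pushed more than 25 mm (distance of any of cap_mid, cap_low from where it was at the start of the episode above 0.025 m or angle between any of cap_mid, cap_low's own z axis and vertical above 0.35 rad).
It fails at once if a bystander pushed more than 30 mm (distance of any of driver_teal, pliers_nose, flux_tin, tape_roll, speaker_spare, cutters_side, solder_spool from where it was at the start of the episode above 0.03 m).
It also fails if it takes over 51 s, if anything falls off the work surface, if the arm or the gripper's body presses on something with over 40 N, if the wrist force passes 120 N, or if a joint passes its speed limit or range.

### The arm

A 7-joint arm with a two-finger parallel gripper is mounted at the origin on a cart in front of the work surface, level with it; the furniture and walls round the work are solid. World frame = base frame: x ahead of the robot, y to its left, z up, the work surface at z = 0. Lengths are in m, angles in rad, forces in N, time in s.
With the tool pointing down it reaches from about 0.4 to 0.85 m from the base axis. Payload 10.4 kg.
Tool frame: the origin (TCP) lies on the front face of the gripper's body, between the roots of the fingers; the fingertips stand 73 mm ahead of it and the grasp point (between the pads) lies 54 mm ahead of it; z points along the fingers, y is the line along which they close (so a half turn about z gives the same grasp; the last joint's range is limited). The gripper opens to 85 mm and grips with 20 to 120 N. Pads are 22 mm wide; open, the fingers measure 114 mm over their backs; the gripper's body (76 mm by 85 mm) begins 54 mm behind the grasp point. The pads swing forward as they close: fully open they stand 13 mm farther back than shut.
Start: joints at [-1.293, 0.332, -0.065, 1.46, 0.022, 1.35, -0.088], TCP at [0.185, 0.597, 0.304] pointing down, gripper open.
Joint ranges: [-2.6, 2.6], [-0.5, 2.12], [-1.47, 1.34], [0.16, 2.42], [-1.27, 4.41], [0.06, 2.06], [-2.6, 2.6]. Speed limits (rad/s): [2.22, 2.22, 2.79, 2.79, 3.14, 3.14, 3.14].

### API

Orientations are given as a unit quaternion [x, y, z, w].
In Python, from workcell import manip gives the robot as it stands.
- The arm moves only by the shell command python3 -m jog 'ROWS' [FORCE]. ROWS is JSON, a list of rows, each an object with "grip": the gripper command: -1 is fully open, 1 is shut, values between are in proportion; "slide": the shift along the tool's x, y, z in cm, a list of three; "yaw": the turn about the tool's z in rad. A call has 1 to 8 rows; each row shifts and turns the commanded pose from where the row before left it, along the tool's axes as they then stand; what a row does not reach is not made up. A row lasts 1/10 s, in which the tool goes at most 50 mm and 8.59 degrees, less where a joint would pass 70% of its speed; a pose out of reach is approached as far as the arm can. A call with a gripper value outside its range is refused whole. The fingers move at their own pace and stop on an object; FORCE is the grip in N (left out, the last holds). Time passes only in rows, so rows that do not move let the fingers close. It gives the time, the measured TCP pose, the force, the opening and the grip force at its end, in the units of the state.
- manip.get_obs(): the state, without advancing time (a new reading comes with each control period).
- manip.camera(name): name is "scene" or "top"; returns the picture (400x640x3 uint8, blue, green, red); there is no depth.
- manip.calibration(name): a dict with "vfov" (degrees; the focal length in pixels is half the picture's height over the tangent of half this angle, whatever the lens; pixels are square), "cx", "cy" (the principal point, pixels), "camera_from_world" (4x4, takes a point from world to camera coordinates). Camera axes: x right, y down, z forward; pixel columns grow to the right and rows downward; lengths in m; the calibration is good to about 2 mm. A picture is of the moment at which its call begins. calibration takes no time and is no camera call.
- manip.hand_in(): hands the job in; it is judged then, once.
Trained networks look in the newest picture that a camera, given by its name, has taken for a name from the list of things; names that differ only in an ending like _2 or _b are one class to them, and where a whole thing is asked for, a point or a joint stands for the part that bears it (a point fixed in the world has none). Each returns a list of dicts, best first, with "conf" (0 to 1); they miss things now and then, are a little off and sometimes report something else, mostly with a low value. They report only what shows in the picture. A call takes as long as a camera call. They do not tell look-alikes from the thing itself.
- manip.masks_of(thing, camera): "region" (400x640 bool, what is visible of it) and "centre" ([column, row] in pixels, amid what is visible of it).
The state is a dict: "clock": time; "joint_pos": joint angles; "joint_velocities": joint speeds; "tau": joint torques, N m; "position": TCP position; "ee_rot": TCP orientation; "ft_force": force on the tool from outside, world axes, zero at the start; "torque": the same for the moment, N m; "grip_width": opening from 0.0 (shut) to 1.0 (fully open); "grasp_force": force on a finger pad.
Only numpy, scipy, OpenCV 4.12 (cv2) and the standard library are available. Lean on these libraries where they do the work, as an engineer would, in place of code of your own. Each camera call takes 0.05 s, during which the arm holds its last target. There are 200 camera calls.

## Working session

There is one attempt and no reset: what is moved stays moved. The work goes in short steps, Python scripts to look and compute and a shell command to move; the robot and the scene stay as the last step left them, time stands still between calls to the robot, and variables do not carry over. Pictures are saved under pics/ and viewed, at most 10 in all, crops included, and the job is handed in when it is done.

```bash
mkdir -p pics; python3 - <<'E'
from workcell import manip
import cv2,numpy as np
for n in("scene","top"):
    im=manip.camera(n); cv2.imwrite(f"pics/{n}0.png",im)
    c=manip.calibration(n); print(n,c["vfov"],c["cx"],c["cy"],np.round(c["camera_from_world"],4).tolist())
    for t in("cap_top","socket","cap_mid"):
        for d in manip.masks_of(t,n)[:4]:
            ys,xs=np.nonzero(d["region"]); print(t,round(d["conf"],2),np.round(d["centre"]),xs.min(),xs.max(),ys.min(),ys.max(),im[d["region"]].mean(0).round())
o=manip.get_obs(); print({k:np.round(v,3).tolist() for k,v in o.items()})
E
```

```text
scene 45.095163921888265 316.80259372838105 191.63464355354392 [[0.824, -0.5665, 0.0071, -0.4865], [-0.3705, -0.5483, -0.7498, 0.2447], [0.4286, 0.6152, -0.6617, 1.0652], [0.0, 0.0, 0.0, 1.0]]
cap_top 0.8 [339. 228.] 328 353 213 239 [172. 175.   5.]
cap_top 0.73 [372. 308.] 337 397 290 337 [ 71.  72. 184.]
cap_top 0.67 [356. 245.] 341 371 229 258 [196. 189. 189.]
cap_top 0.57 [245. 249.] 234 261 234 260 [  1. 208. 230.]
socket 0.66 [261. 194.] 243 278 176 211 [97. 93. 96.]
cap_mid 0.72 [273. 280.] 263 287 267 289 [ 60.  65. 215.]
cap_mid 0.6 [356. 260.] 340 370 249 268 [143. 136. 139.]
top 50.43926848087743 322.12798345503944 196.70829384078183 [[0.0186, -0.9996, 0.0212, -0.059], [-0.9973, -0.02, -0.0701, 0.5481], [0.0705, -0.0198, -0.9973, 1.025], [0.0, 0.0, 0.0, 1.0]]
cap_top 0.97 [328. 282.] 314 342 267 296 [112. 227. 228.]
cap_top 0.72 [359. 188.] 345 372 174 202 [201. 202. 102.]
cap_top 0.62 [410. 208.] 397 426 192 221 [219. 213. 212.]
cap_top 0.26 [266. 227.] 256 274 220 238 [221. 219. 217.]
socket 0.79 [265. 229.] 247 286 208 247 [147. 143. 143.]
socket 0.27 [267. 228.] 255 275 219 238 [218. 216. 214.]
cap_mid 0.41 [397. 207.] 395 403 196 220 [155. 149. 148.]
{'clock': 0.4, 'joint_pos': [-1.293, 0.332, -0.065, 1.46, 0.022, 1.35, -0.089], 'joint_velocities': [-0.001, -0.002, 0.0, 0.0, -0.0, -0.001, -0.001], 'tau': [-0.001, -62.456, 0.049, -39.138, 0.016, 0.004, -0.0], 'position': [0.185, 0.597, 0.304], 'ee_rot': [0.15, 0.989, -0.0, -0.0], 'ft_force': [-0.778, 0.6, -0.238], 'torque': [0.005, 0.009, -0.024], 'grasp_force': 0.0, 'grip_width': 0.998}
```

View pics/scene0.png

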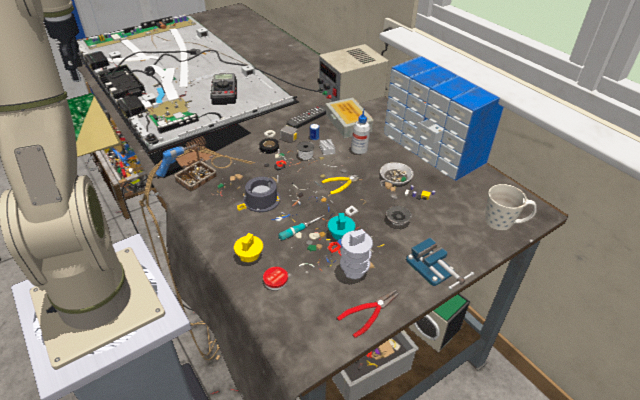

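View pics/top0.png

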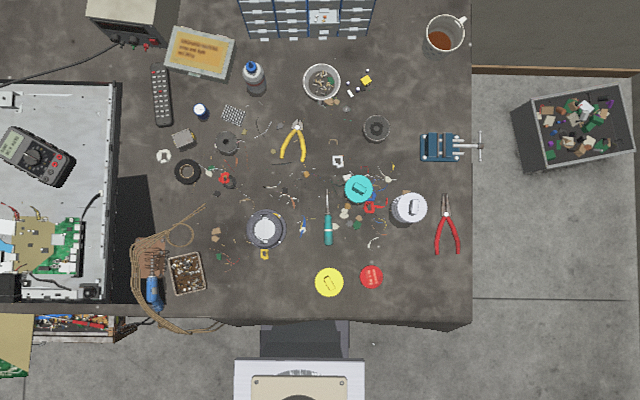

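The pictures show three possible caps: turquoise (top view 359,188; scene 341,226), yellow (top 328,282; scene 248,248) and the bare-metal stack of three (top 410,208; scene 356,250). I choose the bare-metal stack. The socket is at top 265,229. Next is a close crop of the stack and the socket.

```bash
cat > h.py <<'E'
import numpy as np,cv2
from workcell import manip
def K(n):
    c=manip.calibration(n); f=200/np.tan(np.radians(c["vfov"]/2)); return f,c["cx"],c["cy"],np.array(c["camera_from_world"])
def p2w(n,px,z):
    f,cx,cy,T=K(n); d=T[:3,:3].T@np.array([(px[0]-cx)/f,(px[1]-cy)/f,1]); o=-T[:3,:3].T@T[:3,3]
    return o+d*(z-o[2])/d[2]
def w2p(n,P):
    f,cx,cy,T=K(n); q=np.atleast_2d(P)@T[:3,:3].T+T[:3,3]; return np.c_[f*q[:,0]/q[:,2]+cx,f*q[:,1]/q[:,2]+cy]
def ring(c,r,z,n=60):
    a=np.linspace(0,2*np.pi,n); return np.c_[c[0]+r*np.cos(a),c[1]+r*np.sin(a),0*a+z]
E
python3 - <<'E'
from h import *
t=cv2.imread("pics/top0.png"); s=cv2.imread("pics/scene0.png")
def crop(im,x,y,w=50,h=37): return cv2.resize(im[y-h//2:y+h//2,x-w//2:x+w//2],(400,296),interpolation=cv2.INTER_CUBIC)
cv2.imwrite("pics/crop.png",np.vstack([np.hstack([crop(t,410,208),crop(t,266,229)]),np.hstack([crop(s,356,250,70,52),crop(s,261,194)])]))
print("stack",p2w("top",(411.5,206.5),.105),"socket",p2w("top",(265.5,228.5),.03))
E
```

```text
stack [ 0.52497634 -0.24965922  0.105     ] socket [0.46867756 0.08722958 0.03      ]
```

View pics/crop.png

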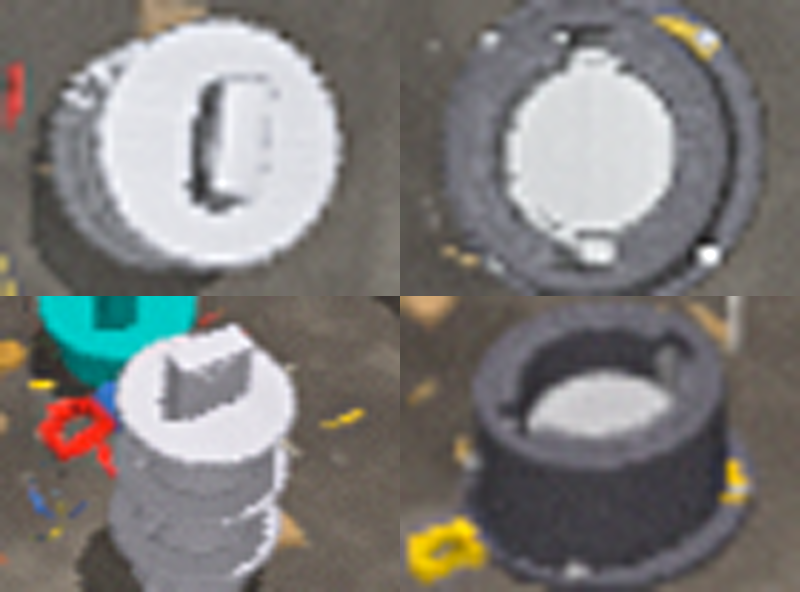

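The crop confirms the bare-metal top cap: flange centre near top pixel (412.5,208), grip running nearly along the image column. The socket's notches show at its upper and lower edge (about 265,217 and 266,242). Next is a model-based edge fit for position and yaw.

```bash
cat > fit.py <<'E'
from h import *
from scipy.optimize import differential_evolution
def poly(p,step=.0015):
    out=[]
    for a,b in zip(p,np.roll(p,-1,0)):
        n=max(2,int(np.linalg.norm(b-a)/step)); out.append(a+(b-a)*np.linspace(0,1,n,endpoint=False)[:,None])
    return np.vstack(out)
def cap(zb):
    r=np.array([[16,7],[16,-7],[-16,-7],[-16,7]])/1e3
    return [(np.c_[poly(r),np.full(len(poly(r)),zb+.063)],1.), (ring((0,0),.034,zb+.035,120),1.)]
def sock():
    t=np.radians(np.linspace(0,360,240)); x,y=np.cos(t)*.027,np.sin(t)*.027
    b=np.c_[x,y][abs(y)>.007]; nb=[]
    for s in(1,-1):
        nb.append(np.c_[np.linspace(.027,.0343,8)*s,np.full(8,.007)]);nb.append(np.c_[np.linspace(.027,.0343,8)*s,np.full(8,-.007)]);nb.append(np.c_[np.full(9,.0345*s),np.linspace(-.007,.007,9)])
    nb=np.vstack(nb); f=lambda q,z:np.c_[q,np.full(len(q),z)]
    return [(f(b,.052),1.),(f(nb,.052),1.),(ring((0,0),.042,.052,150),.7),(ring((0,0),.05,.008,150),.5)]
def run(model,x0,ims):
    G={}
    for n,im in ims.items():
        g=cv2.resize(cv2.GaussianBlur(im,(0,0),.8),None,fx=4,fy=4,interpolation=cv2.INTER_CUBIC).astype(np.float32)
        G[n]=np.minimum(np.sqrt(sum(cv2.Sobel(g,cv2.CV_32F,*d,ksize=5)**2 for d in((1,0),(0,1))).max(2),6000)
    def cost(p,names):
        c,s=np.cos(p[2]),np.sin(p[2]); tot=0
        for n in names:
            for P,w in model:
                Q=np.c_[P[:,0]*c-P[:,1]*s+p[0],P[:,0]*s+P[:,1]*c+p[1],P[:,2]]
                u=(w2p(n,Q)+.5)*4-.5
                tot-=w*cv2.remap(G[n],u[:,0].astype(np.float32),u[:,1].astype(np.float32),cv2.INTER_LINEAR).mean()
        return tot
    R={}
    for names in [(n,) for n in ims]+[tuple(ims)]:
        if names in R: continue
        r=differential_evolution(cost,[(x0[0]-.012,x0[0]+.012),(x0[1]-.012,x0[1]+.012),(-.35,.35)],args=(names,),seed=1,maxiter=60,popsize=12)
        R[names]=r.x; print(names,np.round(r.x,4),round(r.fun))
    return R
if __name__=="__main__":
    ims={n:cv2.imread(f"pics/{n}0.png") for n in("top","scene")}
    res=[]
    for m,x0 in((cap(.07),(.5235,-.252)),(sock(),(.467,.087))): res.append((m,list(run(m,x0,ims).values())[-1]))
    vis=[]
    for (m,p),cs in zip(res,({"top":(410,208),"scene":(356,245)},{"top":(266,229),"scene":(261,194)})):
        for n,(x,y) in cs.items():
            im=cv2.resize(ims[n][y-25:y+25,x-33:x+33],None,fx=6,fy=6,interpolation=cv2.INTER_CUBIC)
            for P,_ in m:
                c,s=np.cos(p[2]),np.sin(p[2]);Q=np.c_[P[:,0]*c-P[:,1]*s+p[0],P[:,0]*s+P[:,1]*c+p[1],P[:,2]]
                for u in (w2p(n,Q)-[x-33,y-25]+.5)*6: cv2.circle(im,tuple(int(v) for v in u),1,(0,0,255),-1)
            vis.append(im)
    cv2.imwrite("pics/fit.png",np.vstack([np.hstack(vis[:2]),np.hstack(vis[2:])]))
E
python3 fit.py
```

```text
File "fit.py", line 22
    G[n]=np.minimum(np.sqrt(sum(cv2.Sobel(g,cv2.CV_32F,*d,ksize=5)**2 for d in((1,0),(0,1))).max(2),6000)
                   ^
SyntaxError: '(' was never closed
```

```bash
sed -i 's/for d in((1,0),(0,1))).max(2),6000)/for d in((1,0),(0,1)))).max(2),6000)/' fit.py; python3 fit.py
```

```text
('top',) [ 0.524  -0.2506 -0.1674] -2581
('scene',) [ 0.5238 -0.2504 -0.346 ] -3457Traceback (most recent call last):
  File "fit.py", line 40, in <module>
    for m,x0 in((cap(.07),(.5235,-.252)),(sock(),(.467,.087))): res.append((m,list(run(m,x0,ims).values())[-1]))
                                                                                   ~~~^^^^^^^^^^
  File "fit.py", line 34, in run
    r=differential_evolution(cost,[(x0[0]-.012,x0[0]+.012),(x0[1]-.012,x0[1]+.012),(-.35,.35)],args=(names,),seed=1,maxiter=60,popsize=12)
    return fun(*args, **kwargs)
    ret = solver.solve()
    next(self)
    ~~~~^^^^^^
    energy = self.func(parameters)
    return self.f(x, *self.args)
           ~~~~~~^^^^^^^^^^^^^^^
  File "fit.py", line 28, in cost
    u=(w2p(n,Q)+.5)*4-.5
       ~~~^^^^^
  File "h.py", line 9, in w2p
    f,cx,cy,T=K(n); q=np.atleast_2d(P)@T[:3,:3].T+T[:3,3]; return np.c_[f*q[:,0]/q[:,2]+cx,f*q[:,1]/q[:,2]+cy]
              ~^^^
  File "h.py", line 4, in K
    c=manip.calibration(n); f=200/np.tan(np.radians(c["vfov"]/2)); return f,c["cx"],c["cy"],np.array(c["camera_from_world"])
ValueError: time passes only in moves, steps and waits
```

```bash
python3 - <<'E'
from workcell import manip
import json,numpy as np
json.dump({n:{k:np.asarray(v).tolist() for k,v in manip.calibration(n).items()} for n in("top","scene")},open("cal.json","w"))
print(manip.get_obs()["clock"])
E
sed -i 's/^from workcell import manip/from workcell import manip\nimport json\nCAL=json.load(open("cal.json"))/; s/c=manip.calibration(n);/c=CAL[n];/' h.py; python3 fit.py
```

```text
0.4
('top',) [ 0.524  -0.2506 -0.1674] -2581
('scene',) [ 0.5238 -0.2504 -0.346 ] -3457
('top', 'scene') [ 0.524  -0.2505 -0.2143] -5959
('top',) [0.4692 0.0898 0.087 ] -2462
('scene',) [ 0.4676  0.0884 -0.0107] -2208
('top', 'scene') [0.469  0.0893 0.0754] -4473
```

View pics/fit.png

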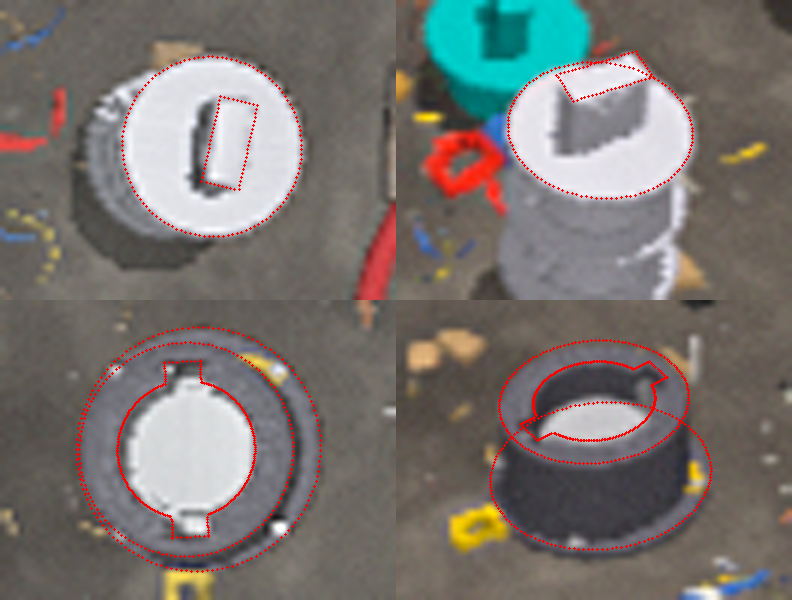

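Fit: stack axis (0.524, -0.2505) with grip yaw about -0.2, and socket (0.469, 0.089) with yaw about +0.07. The overlays match the edges. Now I turn the tool and approach.

```bash
cat > go.py <<'E'
import sys
from h import *
from scipy.spatial.transform import Rotation as R
# target grasp point x y z (world), yaw(mod pi of tool x)
o=manip.get_obs(); r=R.from_quat(o["ee_rot"]).as_matrix(); p=np.array(o["position"])
x,y,z,yaw=map(float,sys.argv[1:5])
cur=np.arctan2(r[1,0],r[0,0]); dy=(yaw-cur+np.pi/2)%np.pi-np.pi/2
R2=R.from_rotvec([0,0,dy]).as_matrix()@r
print("tcp",np.round(p,4),"toolx yaw",round(cur,3),"z",np.round(r[:,2],3),"tool yaw needed",round(-dy,3),"slide cm, after yaw",np.round(R2.T@(np.array([x,y,z+.054])-p)*100,2),"now",np.round(r.T@(np.array([x,y,z+.054])-p)*100,2))
print("q",np.round(o["joint_pos"],2),"F",np.round(o["ft_force"],1),np.round(o["torque"],2),"w",round(float(o["grip_width"]),3),"gf",o["grasp_force"],"t",o["clock"])
E
python3 -m jog '[{"grip":-1,"slide":[0,0,0],"yaw":-0.1},{"grip":-1,"slide":[-3,0,0],"yaw":0},{"grip":-1,"slide":[-3,0,0],"yaw":0},{"grip":-1,"slide":[-3,0,0],"yaw":0},{"grip":-1,"slide":[-3,0,0],"yaw":0}]' 20; python3 go.py .524 -.2505 .119 -.2
```

```text
clock: 0.9
position: [0.3039, 0.5727, 0.304]
ee_rot: [0.1, 0.995, 0.0, 0.0]
ft_force: [-0.1, 0.6, -0.2]
grip_width: 0.998
grasp_force: 0.0
tcp [0.3039 0.5727 0.304 ] toolx yaw 2.941 z [ 0.  0. -1.] tool yaw needed -0.001 slide cm, after yaw [-37.93 -76.31  13.09] now [-37.98 -76.28  13.09]
q [-1.14  0.38 -0.02  1.39  0.01  1.37  0.21] F [-0.1  0.6 -0.2] [-0.01 -0.01  0.01] w 0.998 gf 0.0 t 0.9
```

```bash
R='x'; python3 -m jog '[{"grip":-1,"slide":[-3,-4,0],"yaw":0},{"grip":-1,"slide":[-3,-4,0],"yaw":0},{"grip":-1,"slide":[-3,-4,0],"yaw":0},{"grip":-1,"slide":[-3,-4,0],"yaw":0},{"grip":-1,"slide":[-3,-4,0],"yaw":0},{"grip":-1,"slide":[-3,-4,0],"yaw":0},{"grip":-1,"slide":[-2,-4,0],"yaw":0},{"grip":-1,"slide":[-2,-4,0],"yaw":0}]' >/dev/null; python3 -m jog '[{"grip":-1,"slide":[-2,-4,0],"yaw":0},{"grip":-1,"slide":[-2,-4,0],"yaw":0},{"grip":-1,"slide":[-2,-4,0],"yaw":0},{"grip":-1,"slide":[-2,-4,0],"yaw":0},{"grip":-1,"slide":[-2,-4,0],"yaw":0},{"grip":-1,"slide":[-2,-4,0],"yaw":0},{"grip":-1,"slide":[-2,-4,0],"yaw":0},{"grip":-1,"slide":[0,0,0],"yaw":0}]'; python3 go.py .524 -.2505 .119 -.2
```

```text
clock: 2.5
position: [0.5359, -0.0934, 0.3042]
ee_rot: [0.104, 0.995, -0.001, 0.001]
ft_force: [-0.7, 0.4, 0.4]
grip_width: 1.003
grasp_force: 0.0
tcp [ 0.5359 -0.0934  0.3042] toolx yaw 2.932 z [ 0.001 -0.003 -1.   ] tool yaw needed -0.009 slide cm, after yaw [ -1.94 -15.6   13.16] now [ -2.08 -15.58  13.16]
q [-0.37  0.15  0.51  1.7  -0.07  1.3   1.52] F [-0.7  0.4  0.4] [-0.02  0.01  0.02] w 1.003 gf 0.0 t 2.5
```

```bash
python3 -m jog '[{"grip":-1,"slide":[-0.4,-4,0],"yaw":0},{"grip":-1,"slide":[-0.5,-4,0],"yaw":0},{"grip":-1,"slide":[-0.5,-4,0],"yaw":0},{"grip":-1,"slide":[-0.5,-3.6,0],"yaw":0},{"grip":-1,"slide":[0,0,0],"yaw":-0.009},{"grip":-1,"slide":[0,0,3],"yaw":0},{"grip":-1,"slide":[0,0,0],"yaw":0}]'; python3 go.py .524 -.2505 .127 -.2; python3 - <<'E'
from h import *
for n in("top","scene"): cv2.imwrite(f"pics/{n}1.png",manip.camera(n))
s=cv2.imread("pics/scene1.png")[175:285,270:450]; cv2.imwrite("pics/v1.png",cv2.resize(s,None,fx=4,fy=4,interpolation=cv2.INTER_CUBIC))
E
```

```text
clock: 3.2
position: [0.5223, -0.2421, 0.2709]
ee_rot: [0.096, 0.995, 0.001, -0.002]
ft_force: [-0.0, 0.7, -0.8]
grip_width: 1.004
grasp_force: 0.0
tcp [ 0.5223 -0.2421  0.2709] toolx yaw 2.95 z [-0.005  0.002 -1.   ] tool yaw needed 0.009 slide cm, after yaw [-0.38 -0.79  8.99] now [-0.37 -0.8   8.99]
q [-0.15  0.27  0.6   1.67 -0.16  1.26  1.87] F [-0.   0.7 -0.8] [0.03 0.01 0.  ] w 1.004 gf 0.0 t 3.2
```

View pics/v1.png

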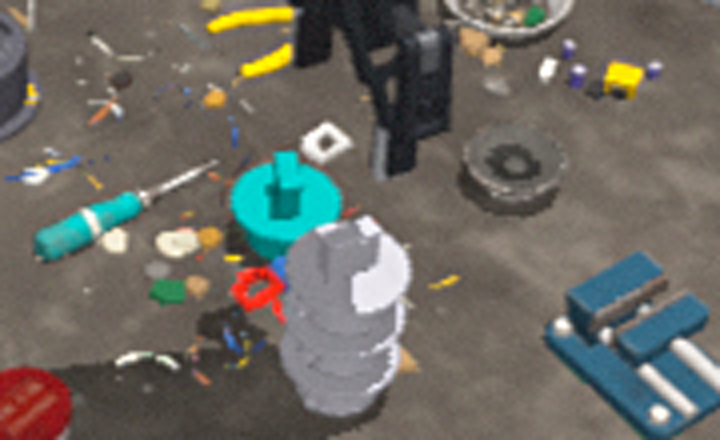

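The picture shows the gripper above the stack, its near fingertip at about (366,219), with the stack undisturbed and nothing in the way. I correct the offset and descend.

```bash
python3 -m jog '[{"grip":-1,"slide":[-0.37,-0.8,0],"yaw":0.009},{"grip":-1,"slide":[0,0,3],"yaw":0},{"grip":-1,"slide":[0,0,3],"yaw":0},{"grip":-1,"slide":[0,0,1.5],"yaw":0},{"grip":-1,"slide":[0,0,0],"yaw":0},{"grip":-1,"slide":[0,0,0],"yaw":0}]'; python3 go.py .524 -.2505 .127 -.2
```

```text
clock: 3.9
position: [0.526, -0.2524, 0.2002]
ee_rot: [0.1, 0.995, -0.0, 0.001]
ft_force: [-0.4, 0.4, 0.3]
grip_width: 1.004
grasp_force: 0.0
tcp [ 0.526  -0.2524  0.2002] toolx yaw 2.941 z [ 0.001 -0.    -1.   ] tool yaw needed -0.001 slide cm, after yaw [0.24 0.14 1.92] now [0.24 0.14 1.92]
q [-0.11  0.35  0.59  1.73 -0.22  1.12  1.91] F [-0.4  0.4  0.3] [0.   0.04 0.02] w 1.004 gf 0.0 t 3.9
```

```bash
python3 -m jog '[{"grip":-1,"slide":[0.24,0.14,1],"yaw":0},{"grip":-1,"slide":[0,0,0.8],"yaw":0},{"grip":-1,"slide":[0,0,0],"yaw":0},{"grip":-1,"slide":[0,0,0],"yaw":0},{"grip":-1,"slide":[0,0,0],"yaw":0}]'; python3 go.py .524 -.2505 .127 -.2
```

```text
clock: 4.4
position: [0.5235, -0.2502, 0.1812]
ee_rot: [0.1, 0.995, -0.0, 0.0]
ft_force: [0.5, -0.2, -0.1]
grip_width: 0.999
grasp_force: 0.0
tcp [ 0.5235 -0.2502  0.1812] toolx yaw 2.941 z [ 0. -0. -1.] tool yaw needed -0.001 slide cm, after yaw [-0.05 -0.02  0.02] now [-0.05 -0.02  0.02]
q [-0.11  0.37  0.58  1.76 -0.23  1.08  1.92] F [ 0.5 -0.2 -0.1] [-0.02 -0.01  0.02] w 0.999 gf 0.0 t 4.4
```

Now close with a gentle command of force 60 N.

```bash
python3 -m jog '[{"grip":1,"slide":[0,0,0],"yaw":0},{"grip":1,"slide":[0,0,0],"yaw":0},{"grip":1,"slide":[0,0,0],"yaw":0},{"grip":1,"slide":[0,0,0],"yaw":0},{"grip":1,"slide":[0,0,0],"yaw":0},{"grip":1,"slide":[0,0,0],"yaw":0},{"grip":1,"slide":[0,0,0],"yaw":0},{"grip":1,"slide":[0,0,0],"yaw":0}]' 60; python3 go.py .524 -.2505 .127 -.2
```

```text
clock: 5.2
position: [0.5235, -0.2501, 0.181]
ee_rot: [0.1, 0.995, 0.0, 0.0]
ft_force: [-0.1, 0.8, 1.4]
grip_width: 0.154
grasp_force: 60.7
tcp [ 0.5235 -0.2501  0.181 ] toolx yaw 2.941 z [ 0.  0. -1.] tool yaw needed -0.001 slide cm, after yaw [-0.06 -0.03 -0.  ] now [-0.06 -0.03 -0.  ]
q [-0.11  0.37  0.58  1.76 -0.23  1.08  1.92] F [-0.1  0.8  1.4] [0.05 0.05 0.01] w 0.154 gf 60.650678873062134 t 5.2
```

Gripped: the opening is 13 mm, which matches the grip's thickness. Lift straight up.

```bash
python3 -m jog '[{"grip":1,"slide":[0,0,-0.7],"yaw":0},{"grip":1,"slide":[0,0,-0.7],"yaw":0},{"grip":1,"slide":[0,0,-0.7],"yaw":0},{"grip":1,"slide":[0,0,-0.7],"yaw":0},{"grip":1,"slide":[0,0,-0.7],"yaw":0},{"grip":1,"slide":[0,0,-1.5],"yaw":0},{"grip":1,"slide":[0,0,-2],"yaw":0},{"grip":1,"slide":[0,0,-1],"yaw":0}]';  python3 -m jog '[{"grip":1,"slide":[0,0,0],"yaw":-0.14},{"grip":1,"slide":[0,0,0],"yaw":-0.14},{"grip":1,"slide":[0,0,0],"yaw":0}]'; python3 go.py .469 .089 .1 .07;  python3 - <<'E'
from h import *
for n in("top","scene"): cv2.imwrite(f"pics/{n}2.png",manip.camera(n))
s=cv2.imread("pics/scene2.png")[155:285,270:450]; t=cv2.imread("pics/top2.png")[140:270,320:500]
cv2.imwrite("pics/v2.png",cv2.resize(np.hstack([s,t]),None,fx=2.2,fy=2.2,interpolation=cv2.INTER_CUBIC))
E
```

```text
clock: 6.0
position: [0.5239, -0.2505, 0.2633]
ee_rot: [0.1, 0.995, -0.0, 0.001]
ft_force: [0.0, -0.2, -0.9]
grip_width: 0.148
grasp_force: 60.5
clock: 6.3
position: [0.5234, -0.2501, 0.2613]
ee_rot: [-0.041, 0.999, 0.0, 0.0]
ft_force: [-0.6, 0.5, -0.5]
grip_width: 0.153
grasp_force: 60.5
tcp [ 0.5234 -0.2501  0.2613] toolx yaw -3.06 z [ 0.  0. -1.] tool yaw needed 0.011 slide cm, after yaw [ 3.06 34.21 10.73] now [ 2.67 34.24 10.73]
q [-0.1   0.28  0.56  1.67 -0.16  1.24  2.15] F [-0.6  0.5 -0.5] [-0.02  0.01 -0.02] w 0.153 gf 60.45541048049927 t 6.3
```

View pics/v2.png

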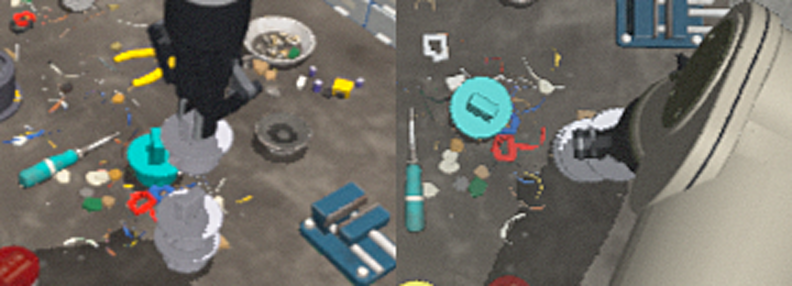

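The top cap is held clear and upright, and the lower two stand nested at about scene (356,262). I carry it to the socket.

```bash
python3 -m jog '[{"grip":1,"slide":[0.3,3,0],"yaw":0.011},{"grip":1,"slide":[0.4,4,0],"yaw":0},{"grip":1,"slide":[0.4,4,0],"yaw":0},{"grip":1,"slide":[0.4,4,0],"yaw":0},{"grip":1,"slide":[0.4,4,0],"yaw":0},{"grip":1,"slide":[0.4,4,0],"yaw":0},{"grip":1,"slide":[0.4,4,0],"yaw":0},{"grip":1,"slide":[0.2,4,0],"yaw":0}]' >/dev/null; python3 -m jog '[{"grip":1,"slide":[0.1,2,0],"yaw":0},{"grip":1,"slide":[0.1,1.2,2],"yaw":0},{"grip":1,"slide":[0,0,2],"yaw":0},{"grip":1,"slide":[0,0,2],"yaw":0},{"grip":1,"slide":[0,0,0],"yaw":0},{"grip":1,"slide":[0,0,0],"yaw":0}]'; python3 go.py .469 .0893 .122 .07
```

```text
clock: 7.8
position: [0.4689, 0.0888, 0.2013]
ee_rot: [-0.033, 0.999, -0.0, -0.0]
ft_force: [0.0, -0.3, -1.0]
grip_width: 0.152
grasp_force: 60.4
tcp [0.4689 0.0888 0.2013] toolx yaw -3.076 z [-0. -0. -1.] tool yaw needed -0.004 slide cm, after yaw [-0.01  0.05  2.53] now [-0.01  0.05  2.53]
q [-0.55  0.09  0.29  1.98 -0.03  1.07  1.38] F [ 0.  -0.3 -1. ] [ 0.   -0.01  0.07] w 0.152 gf 60.442761182785034 t 7.8
```

```bash
python3 - <<'E'
from fit import *
ims={n:manip.camera(n) for n in("top","scene")}
for n in ims: cv2.imwrite(f"pics/{n}3.png",ims[n])
z=.0903; m=[(ring((0,0),.034,z+.035,120),1.)]
run(m,(.469,.089),{"scene":ims["scene"]})
L=[ring((.4689,.0888),.034,z+.035),ring((.4689,.0888),.022,z),ring((.469,.0893),.042,.052)]
vis=[]
for n,(x,y) in{"top":(266,229),"scene":(261,190)}.items():
    im=cv2.resize(ims[n][y-40:y+40,x-33:x+33],None,fx=6,fy=6,interpolation=cv2.INTER_CUBIC); raw=im.copy()
    for P in L:
        for u in (w2p(n,P)-[x-33,y-40]+.5)*6: cv2.circle(im,tuple(int(v) for v in u),1,(0,0,255),-1)
    vis.append(im)
cv2.imwrite("pics/v3.png",np.hstack(vis))
E
```

```text
('scene',) [ 0.4694  0.0873 -0.0615] -906
```

View pics/v3.png

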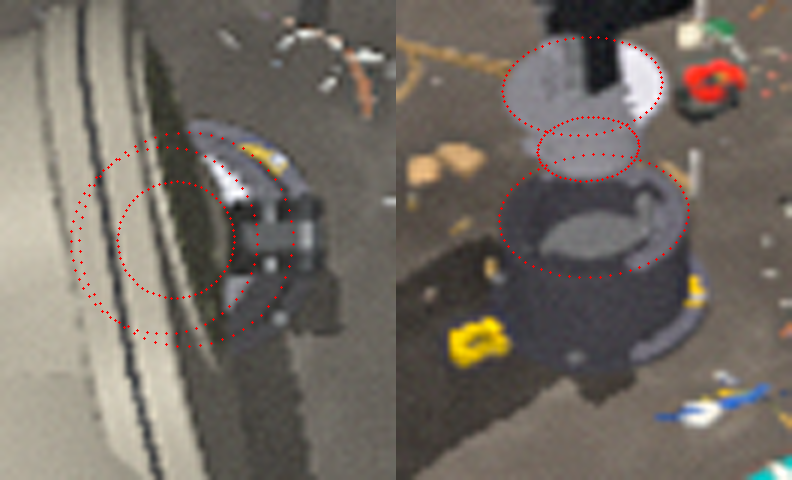

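In the scene view the predicted cap flange, the rim and the socket's top all fall on the image edges, so the cap is coaxial. Insert until just before the lugs meet the lip.

```bash
python3 -m jog '[{"grip":1,"slide":[0,0,1.5],"yaw":0},{"grip":1,"slide":[0,0,1],"yaw":0},{"grip":1,"slide":[0,0,0.8],"yaw":0},{"grip":1,"slide":[0,0,0.8],"yaw":0},{"grip":1,"slide":[0,0,0.7],"yaw":0},{"grip":1,"slide":[0,0,0],"yaw":0},{"grip":1,"slide":[0,0,0],"yaw":0}]'; python3 go.py .4688 .089 .079 .07
```

```text
clock: 8.6
position: [0.4689, 0.0889, 0.1529]
ee_rot: [-0.034, 0.999, -0.0, -0.0]
ft_force: [-0.9, -0.1, -0.5]
grip_width: 0.153
grasp_force: 60.4
tcp [0.4689 0.0889 0.1529] toolx yaw -3.074 z [-0. -0. -1.] tool yaw needed -0.002 slide cm, after yaw [0.01 0.01 1.99] now [0.01 0.01 1.99]
q [-0.55  0.16  0.28  2.03 -0.05  0.97  1.4 ] F [-0.9 -0.1 -0.5] [-0.02  0.04  0.01] w 0.153 gf 60.443079471588135 t 8.6
```

No contact forces, so the skirt is in the bore. Go on through the notches.

```bash
python3 -m jog '[{"grip":1,"slide":[0,0,0.3],"yaw":0},{"grip":1,"slide":[0,0,0.3],"yaw":0},{"grip":1,"slide":[0,0,0.3],"yaw":0},{"grip":1,"slide":[0,0,0],"yaw":0}]'; python3 go.py .4688 .089 .079 .07
```

```text
clock: 9.0
position: [0.469, 0.089, 0.1438]
ee_rot: [-0.034, 0.999, 0.0, 0.0]
ft_force: [-0.6, 0.3, 2.2]
grip_width: 0.151
grasp_force: 60.7
tcp [0.469  0.089  0.1438] toolx yaw -3.073 z [ 0.  0. -1.] tool yaw needed -0.002 slide cm, after yaw [ 0.02 -0.    1.08] now [ 0.02 -0.    1.08]
q [-0.55  0.17  0.28  2.03 -0.06  0.94  1.41] F [-0.6  0.3  2.2] [0.06 0.04 0.04] w 0.151 gf 60.729228258132935 t 9.0
```

```bash
python3 -m jog '[{"grip":1,"slide":[0,0,0.4],"yaw":0},{"grip":1,"slide":[0,0,0.3],"yaw":0},{"grip":1,"slide":[0,0,0.2],"yaw":0},{"grip":1,"slide":[0,0,0.15],"yaw":0},{"grip":1,"slide":[0,0,0.1],"yaw":0},{"grip":1,"slide":[0,0,0],"yaw":0}]'; python3 go.py .4688 .089 .079 .07
```

```text
clock: 9.6
position: [0.469, 0.089, 0.1332]
ee_rot: [-0.034, 0.999, 0.0, 0.0]
ft_force: [-4.9, -1.5, 15.3]
grip_width: 0.149
grasp_force: 62.8
tcp [0.469  0.089  0.1332] toolx yaw -3.073 z [ 0.  0. -1.] tool yaw needed -0.002 slide cm, after yaw [0.02 0.   0.02] now [0.02 0.   0.02]
q [-0.54  0.19  0.28  2.04 -0.07  0.92  1.41] F [-4.9 -1.5 15.3] [-0.31  1.06  0.06] w 0.149 gf 62.83881068229675 t 9.6
```

The vertical force of 15 N exceeds the spring's 7 N, so the cap is home against the flange. Relieve the side load slightly, then twist clockwise (positive tool yaw).

```bash
python3 -m jog '[{"grip":1,"slide":[0.05,0,0],"yaw":0},{"grip":1,"slide":[0,0,0],"yaw":0.1},{"grip":1,"slide":[0,0,0],"yaw":0.1},{"grip":1,"slide":[0,0,0],"yaw":0.1},{"grip":1,"slide":[0,0,0],"yaw":0.1},{"grip":1,"slide":[0,0,0],"yaw":0.1},{"grip":1,"slide":[0,0,0],"yaw":0},{"grip":1,"slide":[0,0,0],"yaw":0}]' 90; python3 go.py .4688 .089 .079 .07
```

```text
clock: 10.4
position: [0.4691, 0.0892, 0.1333]
ee_rot: [0.214, 0.977, 0.001, 0.001]
ft_force: [-1.5, 0.4, 12.5]
grip_width: 0.144
grasp_force: 87.9
tcp [0.4691 0.0892 0.1333] toolx yaw 2.71 z [ 0.002  0.001 -1.   ] tool yaw needed -0.502 slide cm, after yaw [ 0.03 -0.02  0.03] now [ 0.02 -0.03  0.03]
q [-0.59  0.19  0.34  2.05 -0.08  0.92  0.92] F [-1.5  0.4 12.5] [-0.12  0.33 -0.07] w 0.144 gf 87.93583273887634 t 10.4
```

```bash
python3 -m jog '[{"grip":1,"slide":[0,0,0],"yaw":0.12},{"grip":1,"slide":[0,0,0],"yaw":0.12},{"grip":1,"slide":[0,0,0],"yaw":0.12},{"grip":1,"slide":[0,0,0],"yaw":0.12},{"grip":1,"slide":[0,0,0],"yaw":0.12},{"grip":1,"slide":[0,0,0],"yaw":0.12},{"grip":1,"slide":[0,0,0],"yaw":0},{"grip":1,"slide":[0,0,0],"yaw":0}]'; python3 go.py .4688 .089 .079 .07
```

```text
clock: 11.2
position: [0.4693, 0.0891, 0.1333]
ee_rot: [0.545, 0.839, 0.001, 0.001]
ft_force: [-1.1, -1.0, 11.5]
grip_width: 0.145
grasp_force: 88.1
tcp [0.4693 0.0891 0.1333] toolx yaw 1.99 z [ 0.002  0.001 -1.   ] tool yaw needed -1.222 slide cm, after yaw [ 0.05 -0.    0.03] now [ 0.01 -0.05  0.03]
q [-0.67  0.19  0.42  2.05 -0.1   0.92  0.22] F [-1.1 -1.  11.5] [-0.3   0.15 -0.04] w 0.145 gf 88.05046319961548 t 11.2
```

```bash
python3 -m jog '[{"grip":1,"slide":[0,0,0],"yaw":0.08},{"grip":1,"slide":[0,0,0],"yaw":0.08},{"grip":1,"slide":[0,0,0],"yaw":0.06},{"grip":1,"slide":[0,0,0],"yaw":0.05},{"grip":1,"slide":[0,0,0],"yaw":0},{"grip":1,"slide":[0,0,0],"yaw":0}]'; python3 go.py .4688 .089 .079 .07
```

```text
clock: 11.8
position: [0.4691, 0.089, 0.1333]
ee_rot: [0.653, 0.758, 0.001, 0.0]
ft_force: [-1.6, -0.2, 14.1]
grip_width: 0.15
grasp_force: 88.2
tcp [0.4691 0.089  0.1333] toolx yaw 1.72 z [ 0.002  0.001 -1.   ] tool yaw needed -1.492 slide cm, after yaw [0.03 0.   0.03] now [ 0.   -0.03  0.03]
q [-0.7   0.19  0.45  2.05 -0.1   0.92 -0.04] F [-1.6 -0.2 14.1] [-0.25  0.44 -0.04] w 0.15 gf 88.22258949279785 t 11.8
```

```bash
python3 -m jog '[{"grip":1,"slide":[0,0,0],"yaw":0.04},{"grip":1,"slide":[0,0,0],"yaw":0.03},{"grip":1,"slide":[0,0,0],"yaw":0},{"grip":1,"slide":[0,0,0],"yaw":0}]'; python3 go.py .4688 .089 .079 .07
```

```text
clock: 12.2
position: [0.4689, 0.089, 0.1333]
ee_rot: [0.678, 0.735, 0.001, 0.0]
ft_force: [-3.2, -1.3, 13.7]
grip_width: 0.144
grasp_force: 88.5
tcp [0.4689 0.089  0.1333] toolx yaw 1.65 z [ 0.001  0.    -1.   ] tool yaw needed -1.561 slide cm, after yaw [ 0.01 -0.    0.03] now [-0.   -0.01  0.03]
q [-0.7   0.19  0.46  2.05 -0.11  0.92 -0.11] F [-3.2 -1.3 13.7] [-0.34  0.73  0.38] w 0.144 gf 88.51070523262024 t 12.2
```

The moment about z jumped from about -0.04 to 0.38 N m, so the stop is reached. One last look, then hand in.

```bash
python3 - <<'E'
from h import *
s=manip.camera("scene"); cv2.imwrite("pics/scene4.png",s)
a=s[140:230,205:315]; b=s[205:295,300:410]
cv2.imwrite("pics/v4.png",cv2.resize(np.hstack([a,b]),None,fx=3.6,fy=3.6,interpolation=cv2.INTER_CUBIC))
E
python3 go.py .4688 .089 .079 .07
```

```text
tcp [0.469  0.089  0.1333] toolx yaw 1.65 z [ 0.001  0.    -1.   ] tool yaw needed -1.561 slide cm, after yaw [ 0.02 -0.    0.03] now [-0.   -0.02  0.03]
q [-0.7   0.19  0.46  2.05 -0.11  0.92 -0.11] F [-3.5 -0.9 14.5] [-0.37  0.64  0.41] w 0.147 gf 88.50932478904724 t 12.25
```

View pics/v4.png

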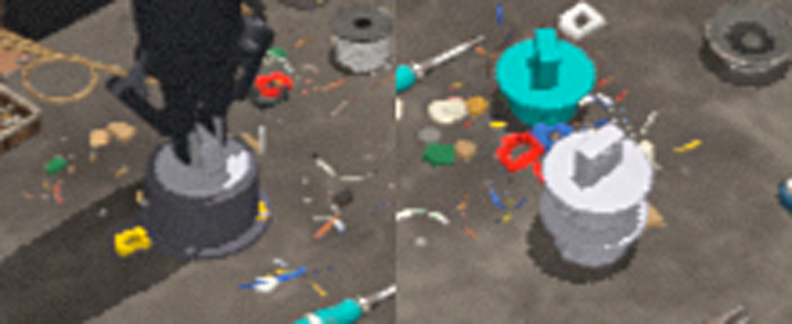

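The cap's flange lies flat on the socket at about (260,190), still gripped. The other two caps stand nested at about (465,263 in 3.6x crop). Hand in.

```bash
python3 -c "
from workcell import manip
print(manip.hand_in())"
```

```text
the job is handed in; nothing more can be done
None
```

I handed the job in at 12.3 s with the cap still gripped, pressed home in the socket (about 14 N) and twisted clockwise to the stop; the other two caps still stand nested, and `hand_in()` gave no verdict.

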